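# Move the charged battery pack from the charger into the work light

### The job

Take the charged battery pack out of the charger: its latch holds it until the sprung tab on its side is squeezed in, so keep the tab pressed while you lift, and do not yank a pack that is still latched. Then put the pack into the empty bay of the work light, turned towards the lamp head as it was turned towards the flat part of the charger (tab on the same side), and push it down gently until its latch snaps in and it stays down by itself. Squeeze and push no harder than these plastic parts need, and leave the other things on the bench where they are.

Things in the scene. Friction and masses are not known exactly. Their poses are not given: they have to be found in the camera images.
- pack_center (a point): Centre of the black battery pack, half-way up: an upright block 50 mm along its x, 64 mm along y, 108 mm tall (z), about 0.36 kg. It starts latched in the charger, its upper half out of the bay. Its +x side has the sprung tab; the -x side (25 mm from here) is plain. Pinch tab and plain side together from above: 59 mm apart, 52 mm with the tab in.
- tab_face (a point): Centre of the outer face of the tab's grey ribbed button, 34 mm wide (y), 26 mm tall, axes as the pack's; released, it is 34 mm in x and 34 mm in z from the pack's centre (9 mm proud). The tab also carries a tooth 30 to 35 mm below the pack's centre, 6 mm proud when released, sloped below and square on top, which hooks under a latch bar in the bay.
- tab (a joint): How far the tab is pressed into the pack, m: 0 = sprung out (also when latched), 0.007 = fully in. Its spring gives 5 N at 0 and 12 N fully in. From 0.006 on the tooth is sure to clear the latch bar. A grip of 15 to 20 N presses it fully in and carries the pack; more than 40 N on the button cracks it.
- charger_bay (a point): Centre of the rim of the charger's bay, 75 mm above the bench, z up, +x towards the latch bar. The charger is a fixed low grey box; its flat slotted part (40 mm high) is at the bay's +y, the bay at the other end. Bay 53 by 67 mm inside (x, y), seat 56 mm below the rim. Pulling a latched pack with over 20 N damages it (60 N of contact in all).
- lamp_bay (a point): Centre of the rim of the work light's bay, 75 mm above the bench, z up, +x towards the latch bar (the pack's tab goes on this side, its x along this x). Bay 53 by 67 mm inside (x, y), with a lead-in slope 5 mm wide all round the rim. The fixed black base carries a dark grey lamp head with white panes, 90 mm high, which starts 70 mm from here towards +y.
- lamp: The work light; origin on the bench under its bay's centre, axes as the bay's. Its seat and latch bar are set together to any height up to 8 mm above or below 56 mm under the rim; this is not measured: feel for it. Sprung contacts (5.6 to 8 N) lift an unlatched pack up to 6 mm. Pushed down on its top with 20 to 25 N to the hard stop, the pack latches. Over 45 N of contact in all breaks it.
- charger: The charger; origin on the bench under its bay's centre, axes as the bay's.
- pack: The battery pack; origin at the centre of its underside, 54 mm below its centre.
Things that resemble listed ones, but are neither listed nor needed, are in the scene too. Leave any red look-alike of the pack alone. What is shaped like the charger but yellow is not meant.

How it is judged:
On the way:
1. the pack is out of the charger, upright and clear of it (z of pack_center in the frame of charger_bay above 0.05 m and contact force between pack and charger below 0.05 N and angle between pack_center's own z axis and vertical below 0.3 rad), for 0.2 s.
At the end, for the whole second after the job is handed in: The pack stands upright (within 0.08 rad) and at rest in the work light's bay, tab towards the latch bar, its centre within 4 mm of the bay's axis in x and y and no more than 11 mm above or 13 mm below the rim, with the tab sprung out (less than 1.5 mm in), that is, latched (x of pack_center in the frame of lamp_bay between -0.004 and 0.004 m and y of pack_center in the frame of lamp_bay between -0.004 and 0.004 m and z of pack_center in the frame of lamp_bay between -0.013 and 0.011 m and value of joint tab below 0.0015 m and angle between pack_center's own z axis and vertical below 0.08 rad and angle between the x axis of pack_center and the x axis of lamp_bay, either way round below 0.1 rad and linear speed of pack below 0.01 m/s); the robot touches nothing.
It fails at once if the fingers squeeze the tab with more than 40 N (contact force between the fingers and tab_c0 above 40 N).
It fails at once if the pack is forced against the charger with more than 60 N of contact in all (yanked while latched) (contact force between pack and charger above 60 N).
It fails at once if the pack is forced against the work light with more than 45 N of contact in all (contact force between pack and lamp above 45 N).
It fails at once if another thing on the bench is moved more than 30 mm (distance of any of offcut, screwdriver, glue, tin, hammer, tape, square from where it was at the start of the episode above 0.03 m).
It also fails if it takes over 54 s, if anything falls off the work surface, if the arm or the gripper's body presses on something with over 40 N, if the wrist force passes 120 N, or if a joint passes its speed limit or range.

### The arm

A 6-joint arm with a two-finger parallel gripper is mounted at the origin on the work surface. World frame = base frame: x ahead of the robot, y to its left, z up, the work surface at z = 0. Lengths are in m, angles in rad, forces in N, time in s.
With the tool pointing down it reaches from about 0.25 to 0.775 m from the base axis. Payload 4 kg.
Tool frame: the origin (TCP) lies at the very end of the fingers, on their centre line; the grasp point (between the pads) lies 19 mm behind it (robot.grip_point_offset is the distance from the TCP to the grasp point, in m); z points along the fingers, x is the direction in which the jaws open and shut, and the axes are right-handed (so a half turn about z gives the same grasp; the last joint's range is limited). The gripper opens to 94 mm and grips with 3 to 60 N. Pads are 16 mm wide; open, the fingers measure 119 mm over their backs; the gripper's body (75 mm by 177 mm) begins 78 mm behind the grasp point.
Start: joints at [1.15, 0.087, 1.371, -0, 1.684, -0.103], TCP at [0.172, 0.522, 0.166] pointing down, gripper open.
Joint ranges: [-3.1, 3.1], [-0.76, 2.03], [0.27, 2.55], [-1.08, 4.22], [0.17, 2.65], [-2.57, 2.57]. Speed limits (rad/s): [2.79, 2.79, 3.14, 3.14, 3.14, 3.14].

### API

Orientations are given as [roll, pitch, yaw] about the fixed x, y, z axes, in that order (R = Rz(yaw) Ry(pitch) Rx(roll)).
In Python, from bench import robot gives the robot as it stands.
- The arm moves only by the shell command python3 -m inch 'ROWS'. ROWS is text: rows parted by semicolons, each of 5 numbers parted by spaces: the shift along the tool's x, y, z in cm, then the turn about the tool's z in rad, then the closure, from 0 (fully open) to 1 (shut). In form: tx ty tz spin claw; .... A call has 1 to 20 rows; each row is the pose to reach, as a shift and turn from the pose measured when the call began, along the tool's axes at that moment; what a row does not reach only later rows make up. A row lasts 1/12 s, in which the tool goes at most 41.7 mm and 7.16 degrees, less where a joint would pass 70% of its speed; a pose out of reach is approached as far as the arm can. A call with a gripper value outside its range is refused whole. The fingers move at their own pace and stop on an object; the grip force is fixed at half the most. Time passes only in rows, so rows that repeat a pose let the fingers close. It gives the time, the measured TCP pose, the force and the opening at its end, in the units of the state.
- robot.get_obs(): the state, without advancing time (a new reading comes with each control period).
- robot.snapshot(name): name is "scene" or "top"; returns (picture, depth): 420x560x3 uint8, blue, green, red; 420x560 float32, m along the optical axis (not along the pixel's ray), 0 where there is no reading.
- robot.camera_info(name): a dict with "K" (3x3 intrinsics, pixels), "extrinsics" (4x4, takes a point from world to camera coordinates). Camera axes: x right, y down, z forward; pixel columns grow to the right and rows downward; lengths in m; the calibration is good to about 2 mm. A picture is of the moment at which its call begins. camera_info takes no time and is no camera call.
- robot.close_job(): hands the job in, once; it reports no verdict.
The state is a dict: "time": time; "joint_positions": joint angles; "qvel": joint speeds; "joint_torque": joint torques, N m; "tool_pos": TCP position; "ee_rot": TCP orientation; "wrist_force": force on the tool from outside, world axes, zero at the start; "wrist_torque": the same for the moment, N m; "width": finger opening in m.
Only numpy, scipy, OpenCV 4.12 (cv2) and the standard library are available. Lean on these libraries where they do the work, as an engineer would, in place of code of your own. Each camera call takes 0.05 s, during which the arm holds its last target.

## Working session

There is one attempt and no reset: what is moved stays moved. The work goes in short steps, Python scripts to look and compute and a shell command to move; the robot and the scene stay as the last step left them, time stands still between calls to the robot, and variables do not carry over. Pictures are saved under pics/ and viewed, and the job is handed in when it is done.

```bash
ls; mkdir -p pics
python3 - <<'E'
from bench import robot
import cv2,numpy as np
for n in("scene","top"):
    p,d=robot.snapshot(n); cv2.imwrite(f"pics/{n}0.png",p); np.save(f"pics/{n}0.npy",d)
    c=robot.camera_info(n); print(n,np.round(c["K"],1).tolist(),np.round(c["extrinsics"],4).tolist())
o=robot.get_obs();print(o)
E
```

```text
pics
scene [[542.2, 0.0, 277.4], [0.0, 542.2, 210.6], [0.0, 0.0, 1.0]] [[0.7449, 0.6671, 0.012, -0.3272], [0.4561, -0.4961, -0.7388, -0.172], [-0.4869, 0.5558, -0.6738, 1.3067], [0.0, 0.0, 0.0, 1.0]]
top [[395.9, 0.0, 283.5], [0.0, 395.9, 208.5], [0.0, 0.0, 1.0]] [[0.0035, -1.0, 0.0001, -0.0203], [-0.9891, -0.0035, -0.1474, 0.4751], [0.1474, 0.0004, -0.9891, 0.7811], [0.0, 0.0, 0.0, 1.0]]
{'time': 0.1, 'joint_positions': array([ 1.14986352e+00,  8.78856447e-02,  1.37204321e+00, -6.15576064e-06,
        1.68362660e+00, -1.03094580e-01]), 'qvel': array([-0.00066506, -0.00285724, -0.00251703,  0.00075972,  0.00088487,
       -0.00047835]), 'joint_torque': array([ 2.38788525e-03, -3.41252017e+01, -3.03302014e+01,  7.21449195e-02,
        3.03903152e-02, -8.35968649e-05]), 'tool_pos': array([0.1716565 , 0.52193744, 0.16514922]), 'ee_rot': array([-3.14139674e+00,  1.95301128e-03,  1.25295760e+00]), 'wrist_force': array([-0.0540076 , -0.05884184, -0.00688338]), 'wrist_torque': array([-0.01605426,  0.02797951, -0.05682039]), 'width': 0.0938398073583735}
```

View pics/scene0.png

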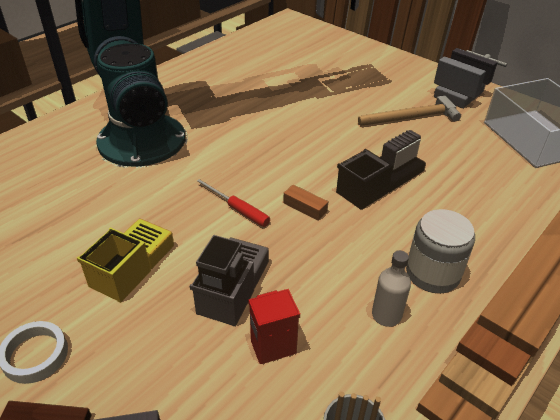

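View pics/top0.png

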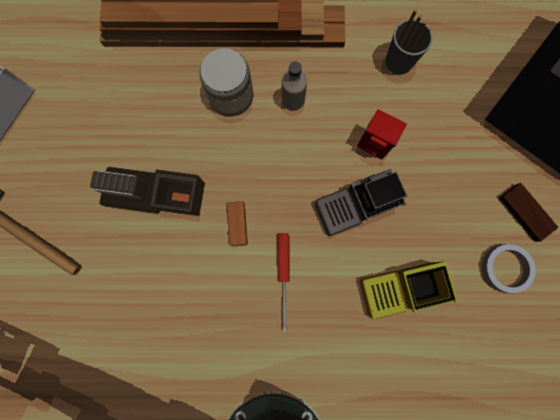

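Candidates for the pack: black block in the grey charger, top (382,192) and scene (217,255). The red block at top (382,135) and scene (275,325) is a look-alike. The yellow charger at top (410,290) is empty and not meant. The work light is at top (150,190), with its bay at (178,193). I'll check these in close crops.

Run:
```python
import cv2,numpy as np
t=cv2.imread("pics/top0.png");s=cv2.imread("pics/scene0.png")
def crop(im,x0,y0,x1,y1,k): 
    c=cv2.resize(im[y0:y1,x0:x1],None,fx=k,fy=k,interpolation=cv2.INTER_CUBIC); return np.clip(c.astype(float)*1.8,0,255).astype(np.uint8)
cv2.imwrite("pics/c1.png",crop(t,310,160,420,240,7))
cv2.imwrite("pics/c2.png",crop(t,85,160,215,220,6))
cv2.imwrite("pics/c3.png",crop(s,185,225,285,330,5.7) if 0 else crop(s,185,225,285,330,5))
cv2.imwrite("pics/c4.png",crop(s,330,125,435,210,7))
```

```text
(no output)
```

View pics/c1.png

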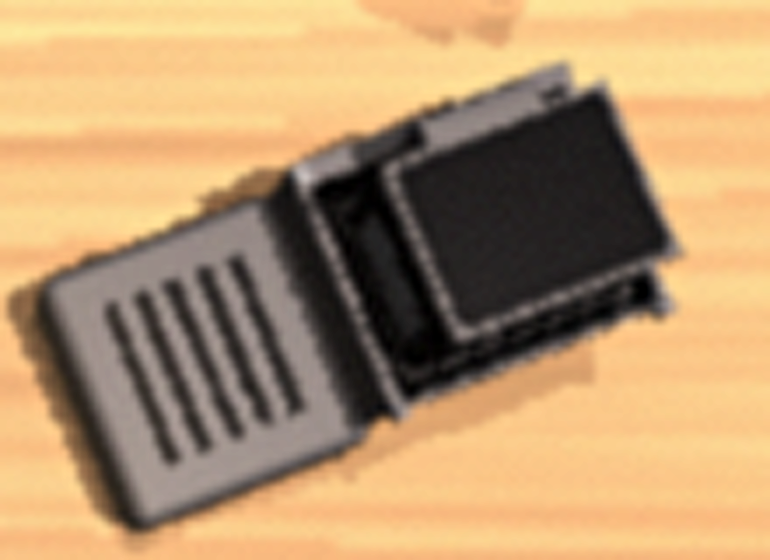

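View pics/c2.png

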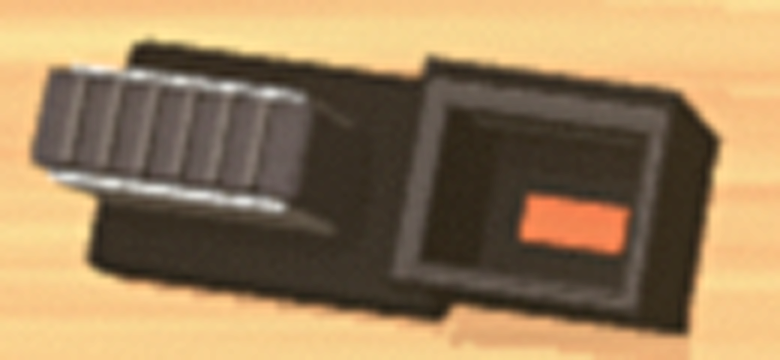

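View pics/c3.png

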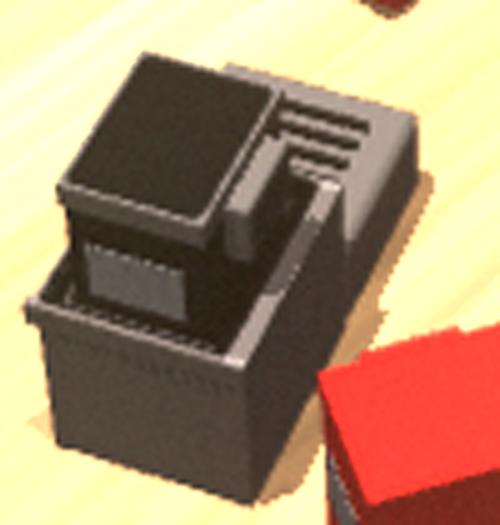

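View pics/c4.png

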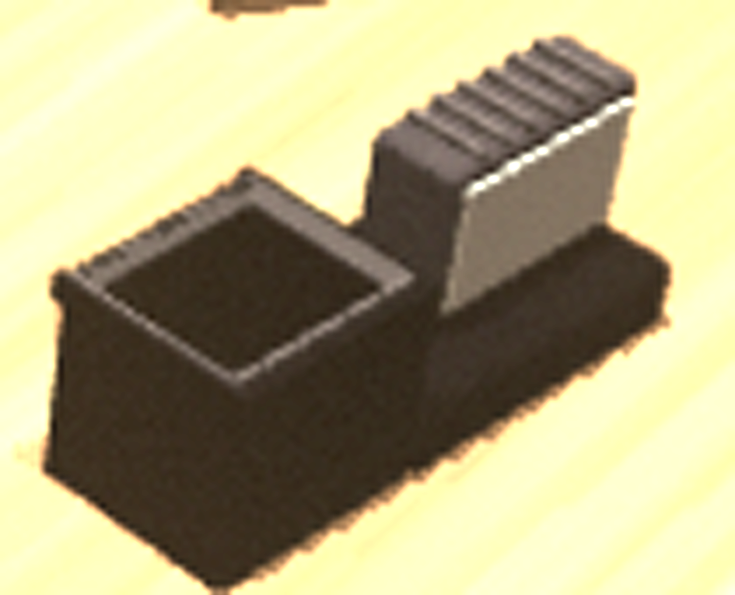

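The crops confirm the choice. The black pack sits in the grey charger with its ribbed tab on the side towards the red block, which is world +x. The flat part of the charger and the lamp head are both on the world +y side. Next I'll measure with the depth data.

```bash
cat > h.py <<'E'
import numpy as np,cv2
from bench import robot
def cloud(n,d):
    c=robot.camera_info(n);K=np.array(c["K"]);E=np.array(c["extrinsics"])
    v,u=np.mgrid[:d.shape[0],:d.shape[1]]
    P=np.stack([(u-K[0,2])/K[0,0]*d,(v-K[1,2])/K[1,1]*d,d],-1)
    W=(P-E[:3,3])@E[:3,:3]; W[d==0]=np.nan
    return W
def topx(n,p,z):  # pixels -> world at height z
    c=robot.camera_info(n);K=np.array(c["K"]);E=np.array(c["extrinsics"])
    out=[]
    C=-E[:3,:3].T@E[:3,3]
    for u,v in p:
        r=E[:3,:3].T@np.linalg.solve(K,[u,v,1]); out.append((C+r*(z-C[2])/r[2])[:2])
    return np.array(out)
def rect(W,m):
    p=W[m][:,:2]; r=cv2.minAreaRect((p*1000).astype(np.float32)); return len(p),np.round(r[0],1),np.round(r[1],1),round(r[2],1)
E
python3 - <<'E'
from h import *
for n in("scene","top"):
    d=np.load(f"pics/{n}0.npy"); W=cloud(n,d); z=W[...,2]
    def box(u0,v0,u1,v1):
        m=np.zeros(z.shape,bool); m[v0:v1,u0:u1]=1; return m
    if n=="top": b1,b2=box(310,160,420,240),box(85,160,215,225)
    else: b1,b2=box(185,225,272,330),box(330,120,435,210)
    for nm,b,lo,hi in(("pack",b1,.12,.135),("chrim",b1,.068,.082),("flat",b1,.035,.045),("lrim",b2,.07,.08),("head",b2,.083,.1),("lampall",b2,.012,.1)):
        m=b&(z>lo)&(z<hi); print(n,nm,rect(W,m),np.round(np.median(z[m]),4))
E
```

```text
scene pack (1025, array([ 499.8, -205.3]), array([59. , 68.7]), 22.9) 0.1252
scene chrim (811, array([ 530.6, -237.3]), array([105.1, 149.4]), 45.7) 0.0732
scene flat (714, array([ 507.8, -175.6]), array([111.1, 183.2]), 23.5) 0.0387
scene lrim (603, array([512., 255.]), array([203.3,  79.4]), 81.5) 0.0731
scene head (366, array([518.7, 312.7]), array([89.8, 33.9]), 82.8) 0.086
scene lampall (3653, array([488. , 311.9]), array([177.5, 335.6]), 24.4) 0.0532
top pack (975, array([ 501.4, -205.3]), array([58.3, 65.5]), 21.9) 0.1259
top chrim (503, array([ 499.9, -206. ]), array([77.8, 86.2]), 21.7) 0.0737
top flat (1395, array([ 484.4, -167.3]), array([ 79.7, 149.5]), 22.0) 0.0392
top lrim (808, array([511.9, 255.1]), array([198.1,  77.6]), 82.1) 0.0741
top head (764, array([518.3, 313.8]), array([90.1, 35.5]), 82.6) 0.087
top lampall (3924, array([512.3, 260.3]), array([208.7,  84.3]), 82.5) 0.0556
```

Run:
```python
from h import *
for n in("scene","top"):
    d=np.load(f"pics/{n}0.npy"); W=cloud(n,d); z=W[...,2]
    for nm,c,yaw in(("pack",(.5,-.2055),22),("lamp",(.512,.215),-7.5)):
        a=np.radians(yaw);R=np.array([[np.cos(a),-np.sin(a)],[np.sin(a),np.cos(a)]])
        q=(W[...,:2]-c)@R
        near=(abs(q[...,0])<.06)&(abs(q[...,1])<.075)
        S=np.full((260,200,3),0,np.uint8) # 4x? 1px=.75mm
        qq=q[near];zz=z[near]
        S=np.zeros((150*4,120*4,3),np.uint8)
        col=cv2.applyColorMap((np.clip(zz/.135,0,1)*255).astype(np.uint8),cv2.COLORMAP_JET)[:,0]
        for (x,y),k in zip(qq,col):
            cv2.circle(S,(int((.06+x)*4000),int((.075-y)*4000)),2,k.tolist(),-1)
        for g in(-30,-20,-10,0,10,20,30):
            cv2.line(S,(240+g*4,0),(240+g*4,8),(255,255,255),1);cv2.line(S,(0,300-g*4),(8,300-g*4),(255,255,255),1)
        cv2.imwrite(f"pics/hm_{n}_{nm}.png",S)
        if nm=="pack":
            m=near&(z>.122)&(z<.13);print(n,np.percentile(q[m],[0.5,1,2,50,98,99,99.5],axis=0).T*1000)
a=[cv2.imread(f"pics/hm_{n}_{m}.png") for m in("pack","lamp") for n in("top","scene")]
cv2.imwrite("pics/hm1.png",np.hstack(a[:2])[:, :800] if 0 else cv2.resize(np.hstack(a[:2]),(800,500)))
cv2.imwrite("pics/hm2.png",cv2.resize(np.hstack(a[2:]),(800,500)))
```

```text
scene [[-28.96764367 -28.20876703 -27.54730463  -2.28770597  21.788115
   22.19514478  22.33265719]
 [-33.28775754 -32.8637443  -32.41063148  -2.74512613  30.48205285
   31.35070736  32.19115214]]
top [[-27.56560205 -27.22890307 -26.88012179  -2.71235967  21.93015353
   22.38175466  22.60887893]
 [-32.64637074 -32.34624196 -31.42563586   0.44788641  31.19702018
   31.69064852  31.85395225]]
```

View pics/hm1.png

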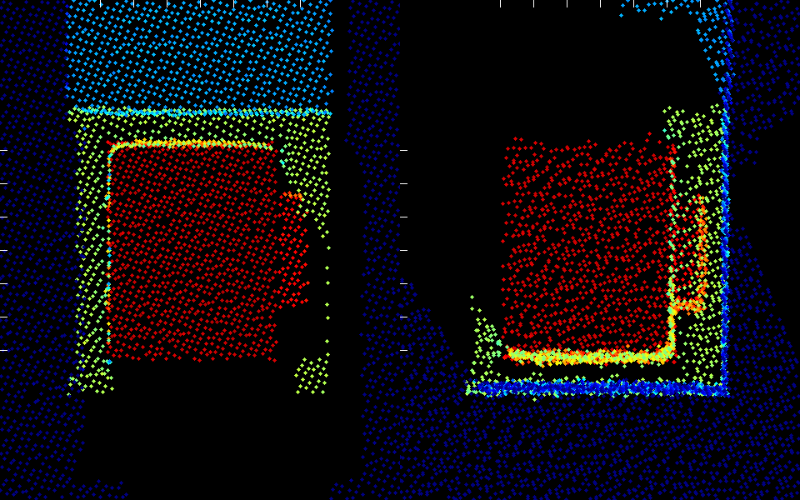

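View pics/hm2.png

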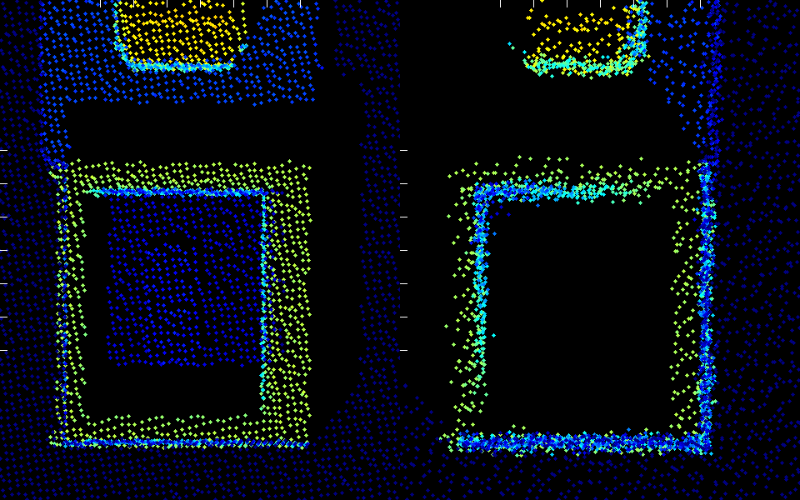

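Run:
```python
from h import *
c=np.array((.512,.215))
for n in("scene","top"):
    d=np.load(f"pics/{n}0.npy"); W=cloud(n,d); z=W[...,2]
    for yaw in(-7,-7.5,-8):
        a=np.radians(yaw);R=np.array([[np.cos(a),-np.sin(a)],[np.sin(a),np.cos(a)]])
        q=(W[...,:2]-c)@R*1000; X,Y=q[...,0],q[...,1]
        def rep(nm,m,k):
            v=q[m];
            if len(v)<8: return
            s=np.polyfit(v[:,1-k],v[:,k],1)[0]
            print(n,yaw,nm,len(v),"med",np.round(np.median(v[:,k]),2),"slope deg",round(np.degrees(s),2))
        dp=(z>.02)&(z<.066)
        rep("+x in",dp&(X>10)&(X<27)&(Y>-45)&(Y<15),0)
        rep("-x in",dp&(X<-25)&(X>-39)&(Y>-45)&(Y<12),0)
        rep("+y in",dp&(abs(X+7)<22)&(Y>10)&(Y<23),1)
        rep("-y out",(z>.02)&(z<.066)&(abs(X+5)<25)&(Y<-50)&(Y>-65),1)
        rep("+x out",dp&(X>29)&(X<40)&(Y>-45)&(Y<15),0)
        rep("-x out",dp&(X<-38)&(X>-47)&(Y>-45)&(Y<15),0)
        rim=(z>.071)&(z<.079)&(X>-50)&(X<40)&(Y<30)&(Y>-65)
        r=q[rim&(abs(X+7)<18)]; print("   rim y hi/lo",np.percentile(r[r[:,1]>0,1],[2,98]),np.percentile(r[r[:,1]<-30,1],[2,98]))
        r=q[rim&(abs(Y+16)<22)]; print("   rim x hi/lo",np.percentile(r[r[:,0]>0,0],[2,98]),np.percentile(r[r[:,0]<-20,0],[2,98]))
```

```text
scene -7 -x in 172 med -35.76 slope deg 0.54
scene -7 +y in 182 med 17.62 slope deg -0.83
scene -7 -y out 320 med -57.67 slope deg -0.28
scene -7 +x out 297 med 31.69 slope deg 0.77
   rim y hi/lo [17.10703792 27.63507067] [-61.2714813  -54.34744605]
   rim x hi/lo [21.98529209 33.03273235] [-43.87110419 -35.6787352 ]
scene -7.5 -x in 173 med -35.63 slope deg 0.02
scene -7.5 +y in 181 med 17.48 slope deg -0.22
scene -7.5 -y out 320 med -57.75 slope deg 0.31
scene -7.5 +x out 296 med 31.78 slope deg 0.31
   rim y hi/lo [17.01263361 27.49448841] [-61.36375899 -54.36990863]
   rim x hi/lo [22.00961104 33.21546805] [-43.82869717 -35.51421611]
scene -8 -x in 174 med -35.57 slope deg -0.42
scene -8 +y in 179 med 17.32 slope deg 0.38
scene -8 -y out 323 med -57.79 slope deg 0.86
scene -8 +x out 297 med 31.88 slope deg -0.24
   rim y hi/lo [16.93005078 27.33818433] [-61.4628293  -54.36541981]
   rim x hi/lo [22.02369432 32.98662698] [-43.57883817 -35.27305938]
top -7 +x in 71 med 18.94 slope deg 0.74
top -7 +y in 160 med 17.37 slope deg -1.1
top -7 -y out 120 med -57.63 slope deg -0.81
top -7 -x out 39 med -40.68 slope deg 0.46
   rim y hi/lo [17.82974266 25.90928279] [-59.0535063  -51.39178248]
   rim x hi/lo [19.88484742 32.57429838] [-42.82003515 -35.29717236]
top -7.5 +x in 71 med 19.03 slope deg 0.24
top -7.5 +y in 160 med 17.3 slope deg -0.6
top -7.5 -y out 122 med -57.69 slope deg -0.32
top -7.5 -x out 40 med -40.51 slope deg -0.01
   rim y hi/lo [17.82646677 25.91611624] [-59.13899118 -51.43039434]
   rim x hi/lo [20.01043175 32.73409036] [-42.62412894 -35.2208528 ]
top -8 +x in 71 med 19.15 slope deg -0.26
top -8 +y in 160 med 17.24 slope deg -0.1
top -8 -y out 120 med -57.74 slope deg 0.17
top -8 -x out 39 med -40.38 slope deg -0.51
   rim y hi/lo [17.81480375 25.92250015] [-59.27992943 -51.4922224 ]
   rim x hi/lo [20.11841893 32.78963274] [-42.40939492 -35.16076771]
```

Run:
```python
from h import *
c=np.array((.512,.215)); a=np.radians(-7.7);R=np.array([[np.cos(a),-np.sin(a)],[np.sin(a),np.cos(a)]])
for n in("top","scene"):
    d=np.load(f"pics/{n}0.npy"); W=cloud(n,d); z=W[...,2]*1000
    q=(W[...,:2]-c)@R*1000; X,Y=q[...,0],q[...,1]
    for ax,A,B in(("x",X,abs(Y+16)<20),("y",Y,abs(X+8)<15)):
        print(n,ax)
        for lo in range(-64,36):
            m=B&(A>=lo)&(A<lo+1)
            if m.sum()>2 and np.nanmax(z[m])>12: print((lo,m.sum(),np.round(np.nanpercentile(z[m],[10,50,90]),0).astype(int).tolist()),end=" ")
        print()
```

```text
top x
(-43, np.int64(26), [-1, 68, 75]) (-42, np.int64(15), [-2, 74, 75]) (-41, np.int64(60), [0, 26, 74]) (-40, np.int64(9), [72, 76, 76]) (-39, np.int64(10), [73, 74, 76]) (-38, np.int64(8), [72, 73, 74]) (-37, np.int64(9), [71, 72, 74]) (-36, np.int64(10), [69, 70, 72]) (-35, np.int64(4), [67, 68, 70]) (-28, np.int64(6), [11, 12, 13]) (-27, np.int64(8), [10, 11, 13]) (-26, np.int64(7), [9, 11, 14]) (-25, np.int64(11), [10, 12, 13]) (-24, np.int64(7), [10, 13, 15]) (-23, np.int64(9), [10, 12, 14]) (-22, np.int64(8), [9, 12, 13]) (-21, np.int64(10), [10, 11, 13]) (-20, np.int64(6), [10, 11, 13]) (-19, np.int64(9), [10, 12, 13]) (-18, np.int64(10), [10, 12, 14]) (-17, np.int64(10), [11, 13, 16]) (-16, np.int64(13), [11, 17, 20]) (-15, np.int64(5), [17, 18, 20]) (-14, np.int64(9), [16, 17, 19]) (-13, np.int64(9), [16, 17, 19]) (-12, np.int64(8), [15, 18, 20]) (-11, np.int64(10), [17, 19, 20]) (-10, np.int64(7), [14, 18, 19]) (-9, np.int64(9), [16, 18, 20]) (-8, np.int64(8), [15, 17, 20]) (-7, np.int64(11), [16, 18, 19]) (-6, np.int64(6), [17, 18, 19]) (-5, np.int64(11), [17, 20, 21]) 
[... 4125 characters left out ...]
 67]) (34, np.int64(12), [-2, 3, 45]) 
scene y
(-62, np.int64(6), [-2, -1, 58]) (-61, np.int64(20), [7, 42, 70]) (-60, np.int64(41), [5, 45, 71]) (-59, np.int64(80), [8, 36, 67]) (-58, np.int64(91), [5, 41, 72]) (-57, np.int64(74), [5, 35, 59]) (-56, np.int64(26), [1, 36, 74]) (-55, np.int64(4), [9, 32, 68]) (14, np.int64(6), [42, 59, 64]) (15, np.int64(16), [33, 43, 56]) (16, np.int64(31), [41, 52, 68]) (17, np.int64(43), [32, 54, 67]) (18, np.int64(44), [33, 58, 71]) (19, np.int64(20), [27, 64, 74]) (20, np.int64(11), [40, 69, 74]) (21, np.int64(10), [67, 71, 74]) (22, np.int64(7), [71, 73, 74]) (23, np.int64(4), [70, 72, 74]) (25, np.int64(3), [72, 72, 73]) (27, np.int64(4), [71, 72, 72])
```

Lamp bay centre is about (0.502, 0.200), yaw -7.7°, with its seat near z≈0.013. Pack centre is about (0.498, -0.207), yaw 22°. Now I'll work out the approach shift.

```bash
cat >> h.py <<'E'
from scipy.spatial.transform import Rotation as Ro
def togo(x,y,z,yaw):
    o=robot.get_obs(); R=Ro.from_euler("xyz",o["ee_rot"]).as_matrix()
    s=R.T@(np.array([x,y,z])-o["tool_pos"])*100
    dy=-(yaw-o["ee_rot"][2]); dy=(dy+np.pi/2)%np.pi-np.pi/2
    print("t",round(o["time"],2),"tcp",np.round(o["tool_pos"],4),"rpy",np.round(o["ee_rot"],4),"shift cm",np.round(s,2),"spin",round(dy,3),"F",np.round(o["wrist_force"],1),"w",round(o["width"],4))
E
python3 - <<'E'
from h import *
togo(.4977,-.207,.165,np.radians(22))
W=cloud("top",np.load("pics/top0.npy"));p=cv2.imread("pics/top0.png").astype(int)
m=(p[...,2]>110)&(p[...,1]<40)&(p[...,0]<40); m[:,:350]=0; m[160:]=0
q=W[m]; print(len(q),np.nanmin(q,0),np.nanmax(q,0))
a=np.radians(22);R=np.array([[np.cos(a),-np.sin(a)],[np.sin(a),np.cos(a)]]);v=(q[:,:2]-[.4977,-.207])@R;print(np.nanmin(v,0),np.nanmax(v,0))
E
```

```text
t 0.1 tcp [0.1717 0.5219 0.1651] rpy [-3.1414e+00  2.0000e-03  1.2530e+00] shift cm [-59.05  53.75   0.12] spin 0.869 F [-0.1 -0.1 -0. ] w 0.0938
826 [ 0.59052742 -0.25476517  0.02156854] [ 0.65991107 -0.17977939  0.11127977]
[ 0.07644314 -0.09464807] [ 0.15233311 -0.02018489]
```

```bash
python3 -m inch '-3 2.7 -1 0.04 0; -6 5.4 -2 0.09 0; -9 8.1 -2 0.13 0; -12 10.8 -2 0.18 0; -15 13.5 -2 0.22 0; -18 16.2 -2 0.27 0; -21 18.9 -2 0.31 0; -24 21.6 -2 0.35 0; -27 24.3 -2 0.4 0; -30 27 -2 0.44 0; -33 29.7 -2 0.49 0; -36 32.4 -2 0.53 0; -39 35.1 -2 0.57 0; -42 37.8 -2 0.62 0; -45 40.5 -2 0.66 0; -48 43.2 -2 0.71 0; -51 45.9 -2 0.75 0; -54 48.6 -2 0.8 0; -57 51.3 -2 0.84 0; -59 53.7 -2 0.87 0'; python3 -c "
from h import *
togo(.4977,-.207,.088,np.radians(22))"
```

```text
time: 1.77
tool_pos: [0.4973, -0.2094, 0.1852]
ee_rot: [3.141, 0.003, 0.379]
wrist_force: [0.2, -0.3, -0.1]
width: 0.0939
t 1.77 tcp [ 0.4973 -0.2094  0.1852] rpy [3.1406e+00 2.7000e-03 3.7860e-01] shift cm [ 0.15 -0.22  9.72] spin -0.005 F [ 0.2 -0.3 -0.1] w 0.0939
```

```bash
python3 -m inch '0.2 -0.2 1 -0.005 0; 0.25 -0.24 2 -0.005 0; 0.25 -0.24 3 -0.005 0; 0.25 -0.24 4 -0.005 0; 0.25 -0.24 4 -0.005 0'
python3 - <<'E'
from h import *
togo(.4986,-.2066,.088,np.radians(22))
t,_=robot.snapshot("scene"); cv2.imwrite("pics/a1.png",cv2.resize(np.clip(t[150:340,140:340].astype(float)*1.6,0,255).astype(np.uint8),None,fx=3,fy=3))
t,_=robot.snapshot("top"); cv2.imwrite("pics/a2.png",cv2.resize(np.clip(t[130:260,300:440].astype(float)*1.6,0,255).astype(np.uint8),None,fx=4,fy=4))
E
```

```text
time: 2.18
tool_pos: [0.4967, -0.2042, 0.1421]
ee_rot: [-3.138, 0.006, 0.385]
wrist_force: [-0.3, 0.2, 0.1]
width: 0.0941
t 2.18 tcp [ 0.4967 -0.2042  0.1421] rpy [-3.1384  0.0061  0.3855] shift cm [0.12 0.32 5.41] spin 0.002 F [-0.3  0.2  0.1] w 0.0941
```

View pics/a1.png

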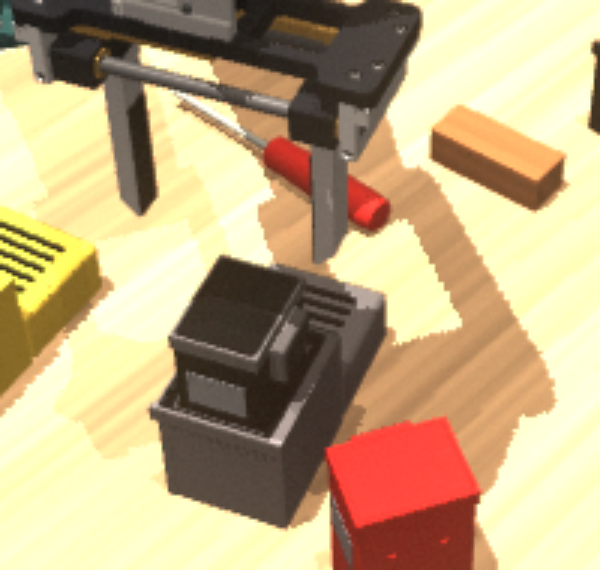

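View pics/a2.png

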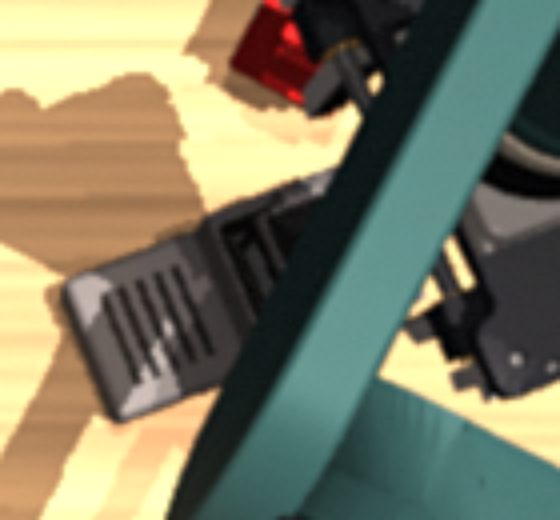

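Run:
```python
from h import *
c=robot.camera_info("scene");K=np.array(c["K"]);E=np.array(c["extrinsics"])
for p in([.540,-.186,.142],[.453,-.222,.142],[.4977,-.207,.127]):
    q=K@(E[:3,:3]@p+E[:3,3]); print(q[:2]/q[2])
togo(.4986,-.2066,.088,np.radians(22))
_,d=robot.snapshot("scene");W=cloud("scene",d)
for u,v in((249,233),(187,217)): print(W[v-2:v+3,u-2:u+3].reshape(-1,3)[::4].round(3))
```

```text
[246.99837608 250.23004147]
[192.23885559 235.56055621]
[218.98197547 250.741358  ]
t 2.28 tcp [ 0.498  -0.205   0.1449] rpy [3.1414 0.0033 0.3853] shift cm [0.01 0.17 5.69] spin 0.001 F [-0.6  0.9 -0.4] w 0.0938
[[ 0.55  -0.194  0.196]
 [ 0.554 -0.19   0.196]
 [ 0.553 -0.191  0.194]
 [ 0.551 -0.192  0.192]
 [ 0.552 -0.194  0.192]
 [ 0.55  -0.194  0.188]
 [ 0.42  -0.056 -0.001]]
[[ 0.456 -0.232  0.195]
 [ 0.455 -0.224  0.19 ]
 [ 0.457 -0.228  0.191]
 [ 0.457 -0.23   0.191]
 [ 0.455 -0.231  0.188]
 [ 0.455 -0.233  0.187]
 [ 0.296 -0.11   0.001]]
```

Run:
```python
from h import *
t,d=robot.snapshot("scene"); cv2.imwrite("pics/a3.png",cv2.resize(np.clip(t[190:290,160:300].astype(float)*1.6,0,255).astype(np.uint8),None,fx=5,fy=5,interpolation=cv2.INTER_CUBIC))
W=cloud("scene",d)
for v in range(225,256,3): print(v,W[v,249].round(3),W[v,187].round(3))
togo(.4986,-.2066,.088,np.radians(22))
```

```text
225 [ 0.553 -0.193  0.21 ] [ 0.304 -0.122 -0.003]
228 [ 0.553 -0.193  0.203] [ 0.314 -0.13   0.001]
231 [ 0.553 -0.193  0.197] [ 0.317 -0.133 -0.003]
234 [ 0.553 -0.193  0.191] [ 0.326 -0.141  0.001]
237 [ 0.421 -0.063 -0.001] [ 0.331 -0.146 -0.001]
240 [ 0.426 -0.068 -0.002] [ 0.337 -0.151 -0.001]
243 [ 0.459 -0.101  0.038] [ 0.342 -0.155 -0.002]
246 [ 0.465 -0.108  0.039] [ 0.349 -0.161 -0.001]
249 [ 0.471 -0.114  0.04 ] [ 0.356 -0.167 -0.   ]
252 [ 0.478 -0.121  0.043] [ 0.362 -0.172 -0.001]
255 [ 0.481 -0.124  0.04 ] [ 0.368 -0.178  0.   ]
t 2.38 tcp [ 0.4988 -0.2058  0.1461] rpy [3.1394e+00 1.7000e-03 3.8470e-01] shift cm [-0.04  0.06  5.81] spin 0.001 F [-0.5 -0.4 -0.3] w 0.094
```

View pics/a3.png

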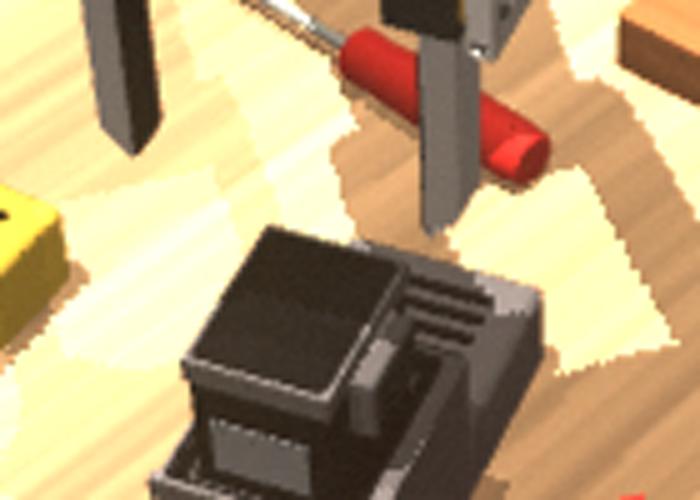

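The camera shows the fingertips about 4 cm above the reported TCP. I'll step down a little and compare again.

```bash
python3 -m inch '0 0 0.5 0 0; 0 0 1 0 0; 0 0 1.5 0 0; 0 0 2 0 0; 0 0 2 0 0; 0 0 2 0 0'
python3 - <<'E'
from h import *
togo(.4986,-.2066,.088,np.radians(22))
t,d=robot.snapshot("scene"); cv2.imwrite("pics/a4.png",cv2.resize(np.clip(t[130:290,140:300].astype(float)*1.6,0,255).astype(np.uint8),None,fx=3.7,fy=3.7,interpolation=cv2.INTER_CUBIC))
W=cloud("scene",d)
for v in range(175,260,3): print(v,W[v,249].round(3),W[v,187].round(3))
E
```

```text
time: 2.88
tool_pos: [0.4984, -0.2057, 0.1254]
ee_rot: [3.14, 0.003, 0.385]
wrist_force: [0.5, 0.2, 0.1]
width: 0.094
t 2.88 tcp [ 0.4984 -0.2057  0.1254] rpy [3.1405e+00 2.6000e-03 3.8470e-01] shift cm [-0.01  0.09  3.74] spin 0.001 F [0.5 0.2 0.1] w 0.094
175 [ 0.538 -0.175  0.284] [ 0.448 -0.214  0.258]
178 [ 0.559 -0.195  0.302] [ 0.448 -0.214  0.252]
181 [ 0.564 -0.201  0.303] [ 0.478 -0.237  0.277]
184 [ 0.568 -0.205  0.303] [ 0.482 -0.24   0.276]
187 [ 0.573 -0.21   0.304] [ 0.45  -0.218  0.239]
190 [ 0.573 -0.211  0.299] [ 0.451 -0.219  0.234]
193 [ 0.573 -0.21   0.293] [ 0.453 -0.221  0.231]
196 [ 0.569 -0.207  0.284] [ 0.454 -0.223  0.226]
199 [ 0.572 -0.21   0.283] [ 0.453 -0.223  0.22 ]
202 [ 0.573 -0.211  0.279] [ 0.455 -0.225  0.217]
205 [ 0.573 -0.211  0.273] [ 0.456 -0.226  0.212]
208 [ 0.572 -0.21   0.267] [ 0.455 -0.226  0.205]
211 [ 0.554 -0.193  0.238] [ 0.457 -0.228  0.202]
214 [ 0.554 -0.193  0.232] [ 0.458 -0.23   0.197]
217 [ 0.553 -0.193  0.226] [ 0.457 -0.23   0.191]
220 [ 0.553 -0.193  0.22 ] [ 0.457 -0.231  0.184]
223 [ 0.553 -0.192  0.214] [ 0.457 -0.232  0.179]
226 [ 0.553 -0.193  0.208] [ 0.457 -0.232  0.173]
229 [ 0.552 -0.192  0.201] [ 0.457 -0.233  0.168]
232 [ 0.554 -0.194  0.197] [ 0.322 -0.137  0.001]
235 [ 0.552 -0.192  0.188] [ 0.327 -0.142 -0.001]
238 [ 0.553 -0.194  0.184] [ 0.333 -0.147 -0.001]
241 [ 0.551 -0.192  0.175] [ 0.337 -0.151 -0.004]
244 [ 0.551 -0.192  0.168] [ 0.345 -0.158 -0.001]
247 [ 0.468 -0.111  0.04 ] [ 0.351 -0.163 -0.002]
250 [ 0.471 -0.113  0.037] [ 0.358 -0.169 -0.001]
253 [ 0.476 -0.119  0.038] [ 0.362 -0.173 -0.003]
256 [ 0.485 -0.128  0.043] [ 0.369 -0.179 -0.001]
259 [ 0.488 -0.131  0.039] [ 0.376 -0.185  0.   ]
```

View pics/a4.png

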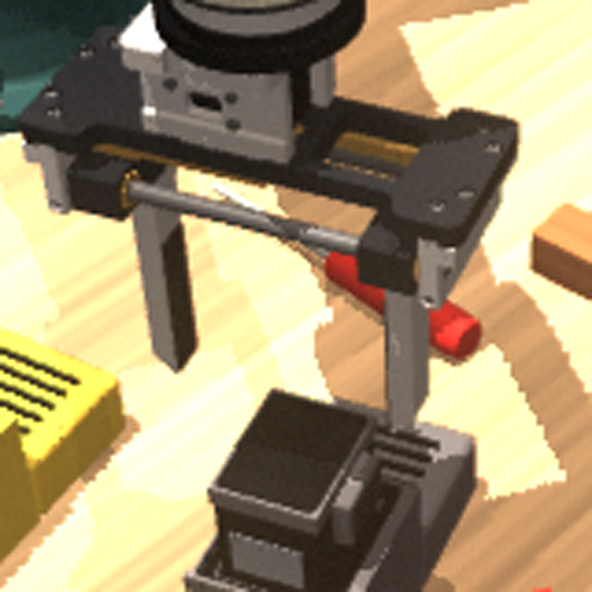

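The offset is constant: the tips are at z≈0.166 when 0.125 is reported, about 41 mm high, and the body height fits that too. XY agrees. I'll work in camera z, so a real TCP of 0.088 is about 0.047 reported. I'll descend in two stages and look in between.

```bash
python3 -m inch '0 0.09 1 0 0; 0 0.09 2 0 0; 0 0.09 3 0 0; 0 0.09 4 0 0; 0 0.09 5 0 0; 0 0.09 5 0 0; 0 0.09 5 0 0'
python3 - <<'E'
from h import *
togo(.4986,-.2066,.047,np.radians(22))
t,d=robot.snapshot("scene"); cv2.imwrite("pics/a5.png",cv2.resize(np.clip(t[170:330,160:300].astype(float)*1.6,0,255).astype(np.uint8),None,fx=3.7,fy=3.7,interpolation=cv2.INTER_CUBIC))
W=cloud("scene",d)
for v in range(235,290,3): print(v,W[v,247].round(3),W[v,187].round(3))
E
```

```text
time: 3.52
tool_pos: [0.4982, -0.2064, 0.0745]
ee_rot: [-3.141, 0.004, 0.385]
wrist_force: [0.2, -0.1, -0.4]
width: 0.0942
t 3.52 tcp [ 0.4982 -0.2064  0.0745] rpy [-3.1415  0.0036  0.3847] shift cm [0.03 0.04 2.75] spin 0.001 F [ 0.2 -0.1 -0.4] w 0.0942
235 [ 0.57  -0.214  0.216] [ 0.456 -0.234  0.155]
238 [ 0.55  -0.195  0.182] [ 0.455 -0.234  0.146]
241 [ 0.55  -0.195  0.177] [ 0.454 -0.234  0.139]
244 [ 0.551 -0.196  0.171] [ 0.453 -0.234  0.132]
247 [ 0.549 -0.195  0.163] [ 0.454 -0.236  0.127]
250 [ 0.552 -0.197  0.16 ] [ 0.453 -0.236  0.12 ]
253 [ 0.549 -0.195  0.149] [ 0.363 -0.173 -0.002]
256 [ 0.55  -0.196  0.144] [ 0.369 -0.179 -0.002]
259 [ 0.549 -0.195  0.135] [ 0.376 -0.185 -0.   ]
262 [ 0.55  -0.197  0.131] [ 0.381 -0.189 -0.002]
265 [ 0.55  -0.197  0.124] [ 0.387 -0.194 -0.001]
268 [ 0.549 -0.196  0.116] [ 0.391 -0.198 -0.003]
271 [ 0.525 -0.174  0.072] [ 0.397 -0.203 -0.002]
274 [ 0.529 -0.178  0.07 ] [ 0.401 -0.207 -0.005]
277 [ 0.53  -0.178  0.064] [ 0.408 -0.213 -0.002]
280 [ 0.53  -0.178  0.056] [ 0.414 -0.218 -0.001]
283 [ 0.53  -0.179  0.049] [ 0.419 -0.222 -0.002]
286 [ 0.531 -0.18   0.043] [ 0.424 -0.227 -0.002]
289 [ 0.532 -0.181  0.037] [ 0.429 -0.232 -0.002]
```

View pics/a5.png

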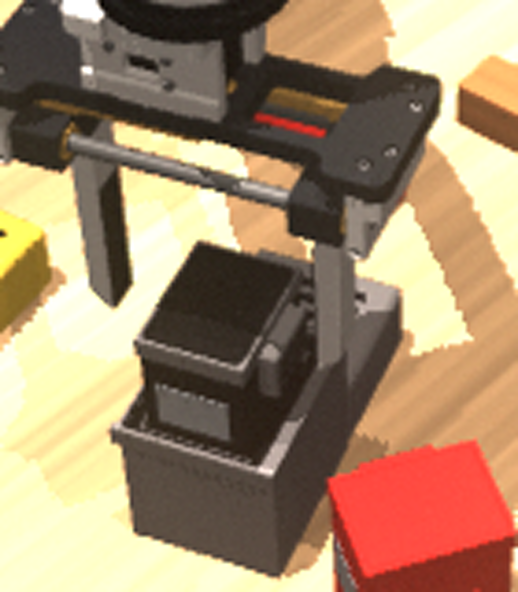

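The tips straddle the pack, at z≈0.115 by the camera. I'll go down 2.7 cm more and close.

```bash
python3 -m inch '0.03 0.04 0.7 0 0; 0.03 0.04 1.4 0 0; 0.03 0.04 2.1 0 0; 0.03 0.04 2.7 0 0; 0.03 0.04 2.7 0 0; 0.03 0.04 2.7 0 0'
python3 - <<'E'
from h import *
togo(.4986,-.2066,.047,np.radians(22))
t,d=robot.snapshot("scene"); cv2.imwrite("pics/a6.png",cv2.resize(np.clip(t[170:330,160:300].astype(float)*1.6,0,255).astype(np.uint8),None,fx=3.7,fy=3.7,interpolation=cv2.INTER_CUBIC))
E
```

```text
time: 4.07
tool_pos: [0.4988, -0.2068, 0.0478]
ee_rot: [3.141, 0.003, 0.385]
wrist_force: [0.1, -0.1, 0.9]
width: 0.094
t 4.07 tcp [ 0.4988 -0.2068  0.0478] rpy [3.1414 0.0034 0.3846] shift cm [-0.01 -0.02  0.08] spin 0.001 F [ 0.1 -0.1  0.9] w 0.094
```

View pics/a6.png

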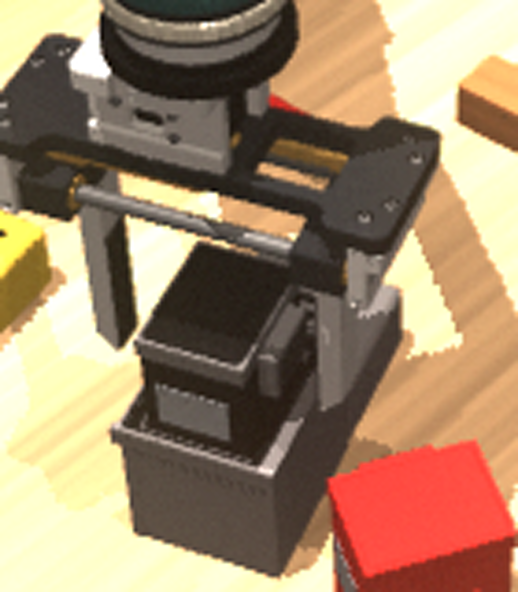

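```bash
python3 -m inch '0 0 0 0 0.1; 0 0 0 0 0.2; 0 0 0 0 0.28; 0 0 0 0 0.32; 0 0 0 0 0.34; 0 0 0 0 0.36; 0 0 0 0 0.38; 0 0 0 0 0.4; 0 0 0 0 0.42; 0 0 0 0 0.43; 0 0 0 0 0.44; 0 0 0 0 0.45; 0 0 0 0 0.45; 0 0 0 0 0.45'; python3 -m inch '0 0 0 0 0.46; 0 0 0 0 0.47; 0 0 0 0 0.48; 0 0 0 0 0.5; 0 0 0 0 0.5;0 0 0 0 0.5'
```

```text
time: 5.28
tool_pos: [0.4987, -0.2074, 0.0484]
ee_rot: [3.14, 0.004, 0.384]
wrist_force: [-1.1, -1.5, 3.0]
width: 0.0519
time: 5.78
tool_pos: [0.4985, -0.2075, 0.0485]
ee_rot: [3.14, 0.004, 0.384]
wrist_force: [-3.4, -1.5, 4.8]
width: 0.0509
```

```bash
python3 -m inch '0 0 -0.1 0 0.5; 0 0 -0.2 0 0.5; 0 0 -0.3 0 0.5; 0 0 -0.3 0 0.5'; python3 -m inch '0 0 -0.1 0 0.5; 0 0 -0.2 0 0.5; 0 0 -0.4 0 0.5; 0 0 -0.5 0 0.5; 0 0 -0.5 0 0.5'
```

```text
time: 6.12
tool_pos: [0.498, -0.2068, 0.0504]
ee_rot: [-3.141, 0.005, 0.385]
wrist_force: [0.0, -0.2, -4.1]
width: 0.0508
time: 6.53
tool_pos: [0.4984, -0.207, 0.0559]
ee_rot: [3.141, 0.004, 0.385]
wrist_force: [0.3, 0.8, -3.1]
width: 0.0511
```

The wrist load is about the pack's weight, so it's unlatched. Lifting on.

```bash
python3 -m inch '0 0 -0.5 0 0.5; 0 0 -1 0 0.5; 0 0 -1.5 0 0.5; 0 0 -2 0 0.5; 0 0 -3 0 0.5; 0 0 -4 0 0.5; 0 0 -5 0 0.5; 0 0 -6 0 0.5; 0 0 -7 0 0.5; 0 0 -8 0 0.5; 0 0 -9 0 0.5; 0 0 -10 0 0.5; 0 0 -11 0 0.5; 0 0 -12 0 0.5; 0 0 -12 0 0.5; 0 0 -12 0 0.5; 0 0 -12 0 0.5'
python3 - <<'E'
from h import *
togo(.5026,.2001,.17,np.radians(-7.7))
t,d=robot.snapshot("scene"); cv2.imwrite("pics/b1.png",np.clip(t[60:330,100:350].astype(float)*1.6,0,255).astype(np.uint8).repeat(2,0).repeat(2,1))
E
```

```text
time: 7.95
tool_pos: [0.4986, -0.2066, 0.1754]
ee_rot: [-3.141, 0.005, 0.385]
wrist_force: [-0.3, -0.2, -2.8]
width: 0.0503
t 7.95 tcp [ 0.4986 -0.2066  0.1754] rpy [-3.141   0.0051  0.3846] shift cm [ 15.63 -37.55   0.48] spin 0.519 F [-0.3 -0.2 -2.8] w 0.0503
```

View pics/b1.png

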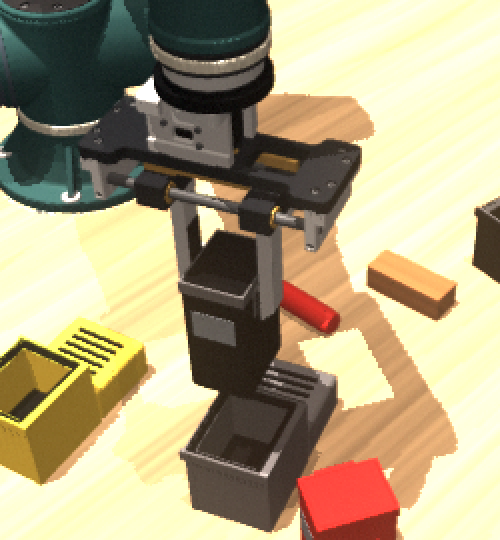

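The pack is out of the charger, upright between the fingers at crop (235,310), and the charger bay is empty. Carrying it to the lamp.

```bash
python3 -m inch '0.4 -0.9 0 0.01 0.5; 1.2 -2.8 0 0.04 0.5; 2 -4.7 0 0.07 0.5; 2.8 -6.6 0 0.1 0.5; 3.6 -8.6 0 0.13 0.5; 4.5 -10.8 0 0.16 0.5; 5.4 -13 0 0.19 0.5; 6.3 -15.2 0 0.22 0.5; 7.2 -17.3 0 0.25 0.5; 8.1 -19.5 0 0.28 0.5; 9 -21.6 0 0.31 0.5; 9.9 -23.8 0 0.34 0.5; 10.8 -26 0 0.37 0.5; 11.7 -28.1 0 0.4 0.5; 12.6 -30.2 0 0.43 0.5; 13.5 -32.4 0 0.46 0.5; 14.3 -34.3 0 0.48 0.5; 15 -36 0 0.5 0.5; 15.4 -37 0 0.515 0.5; 15.63 -37.55 0.2 0.52 0.5'; python3 -m inch '0 0 0 0 0.5; 0 0 0 0 0.5; 0 0 0 0 0.5'
python3 - <<'E'
from h import *
togo(.5027,.1999,.175,np.radians(-7.7))
for n in("scene","top"):
    t,d=robot.snapshot(n); cv2.imwrite(f"pics/d_{n}.png",np.clip(t.astype(float)*1.5,0,255).astype(np.uint8)); np.save(f"pics/d_{n}.npy",d)
E
```

```text
time: 9.67
tool_pos: [0.5019, 0.2017, 0.1718]
ee_rot: [3.14, 0.007, -0.134]
wrist_force: [-0.3, -0.7, -3.1]
width: 0.051
time: 9.92
tool_pos: [0.5017, 0.2009, 0.1713]
ee_rot: [3.139, 0.007, -0.134]
wrist_force: [0.3, -0.0, -3.2]
width: 0.051
t 9.92 tcp [0.5017 0.2009 0.1713] rpy [ 3.1389  0.0074 -0.1344] shift cm [ 0.11  0.09 -0.37] spin -0.0 F [ 0.3 -0.  -3.2] w 0.051
```

View pics/d_scene.png

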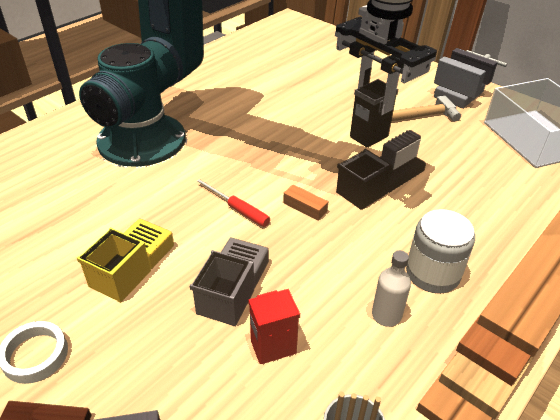

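View pics/d_top.png

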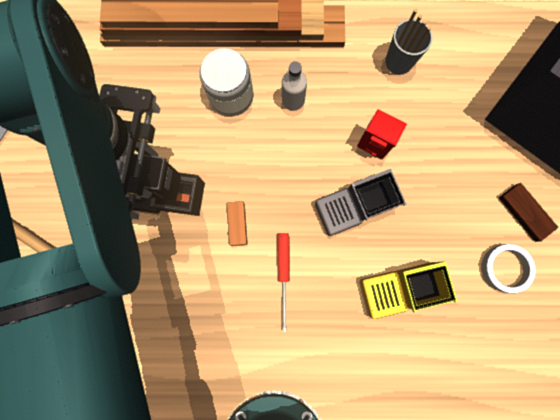

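The pack hangs above the lamp bay, at scene (370,115), upright, over the bay at (365,180). I'll measure the pack against the bay.

Run:
```python
from h import *
d=np.load("pics/d_scene.npy");W=cloud("scene",d)
a=np.radians(-7.7);R=np.array([[np.cos(a),-np.sin(a)],[np.sin(a),np.cos(a)]])
q=(W[...,:2]-[.5017,.2])@R*1000; z=W[...,2]*1000
m=np.zeros(z.shape,bool);m[75:155,340:400]=1
m&=(abs(q[...,0])<60)&(abs(q[...,1])<60)&(z>135)&(z<265)
for lo in range(135,265,10):
    k=m&(z>=lo)&(z<lo+10)
    if k.sum()>8:
        f=k&(q[...,1]<np.nanpercentile(q[k][:,1],50)); 
        print(lo,k.sum(),"x",np.percentile(q[k][:,0],[1,10,50,90,99]).round(1),"y",np.percentile(q[k][:,1],[1,10,50,90,99]).round(1))
print(np.percentile(z[m],[.2,1]))
t=cv2.imread("pics/d_scene.png");cv2.imwrite("pics/d2.png",cv2.resize(t[60:210,325:435],None,fx=5,fy=4*1.25//1,interpolation=cv2.INTER_CUBIC)[:600] if 0 else cv2.resize(t[60:210,325:435],None,fx=4,fy=4,interpolation=cv2.INTER_CUBIC))
```

```text
135 46 x [-24.6 -14.3  21.4  23.4  24.1] y [-30.4 -29.7 -22.4  24.   29.9]
145 151 x [-24.6 -13.6  20.9  24.1  24.9] y [-32.7 -31.1 -28.4  17.2  29.6]
155 174 x [-24.2 -14.7  21.8  24.4  25.5] y [-32.7 -31.4 -27.5  17.6  30. ]
165 170 x [-22.8 -13.1  21.4  24.3  25. ] y [-32.5 -31.1 -27.4  18.4  30.1]
175 168 x [-23.  -15.   21.9  24.4  25.3] y [-32.9 -31.2 -27.7  18.6  29.2]
185 177 x [-22.3 -13.5  21.7  24.4  25.6] y [-32.7 -31.1 -28.3  18.6  30.7]
195 171 x [-24.  -14.3  21.5  25.   25.5] y [-32.6 -31.4 -28.1  14.9  28.1]
205 133 x [-22.3 -15.1  12.4  24.6  30. ] y [-33.6 -32.1 -29.8  -9.5  29.6]
215 184 x [-23.5 -14.   19.6  35.9  38.1] y [-33.1 -31.6 -28.2  -4.1  31.1]
225 190 x [-22.8 -14.7  21.8  36.5  37.9] y [-32.3 -31.3 -27.8  -0.9  28.5]
235 210 x [-36.4 -18.9  22.6  36.6  37.9] y [-32.5 -31.  -25.8   1.6  31.9]
245 524 x [-33.5 -24.6  -2.6  28.3  38.2] y [-32.1 -27.1  -6.6  19.   33.4]
255 109 x [-38.9 -33.  -23.9  37.8  39.1] y [-10.6  -9.3  -6.2   6.2   9.9]
[141.97959417 143.78689647]
```

View pics/d2.png

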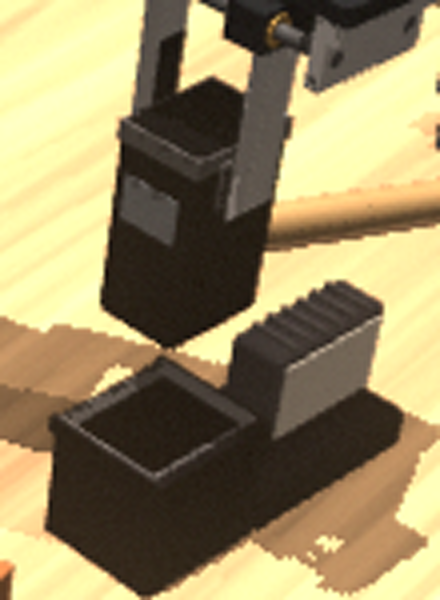

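Aligned within about 1 mm, no tilt, bottom at z≈0.142. Lowering.

```bash
python3 -m inch '0 0 0.5 0 0.5; 0 0 1.5 0 0.5; 0 0 2.5 0 0.5; 0 0 3.5 0 0.5; 0 0 4.5 0 0.5; 0 0 5.2 0 0.5; 0 0 5.6 0 0.5; 0 0 5.8 0 0.5; 0 0 5.8 0 0.5; 0 0 5.8 0 0.5'
python3 - <<'E'
from h import *
togo(.5017,.2005,.1,np.radians(-7.7))
t,d=robot.snapshot("scene");cv2.imwrite("pics/e1.png",cv2.resize(np.clip(t[80:230,325:435].astype(float)*1.8,0,255).astype(np.uint8),None,fx=4,fy=4,interpolation=cv2.INTER_CUBIC))
E
```

```text
time: 10.85
tool_pos: [0.5019, 0.2009, 0.1141]
ee_rot: [3.14, 0.006, -0.135]
wrist_force: [-0.3, -0.5, -2.5]
width: 0.0514
t 10.85 tcp [0.5019 0.2009 0.1141] rpy [ 3.1397  0.0059 -0.1349] shift cm [-0.    0.04  1.41] spin -0.0 F [-0.3 -0.5 -2.5] w 0.0514
```

View pics/e1.png

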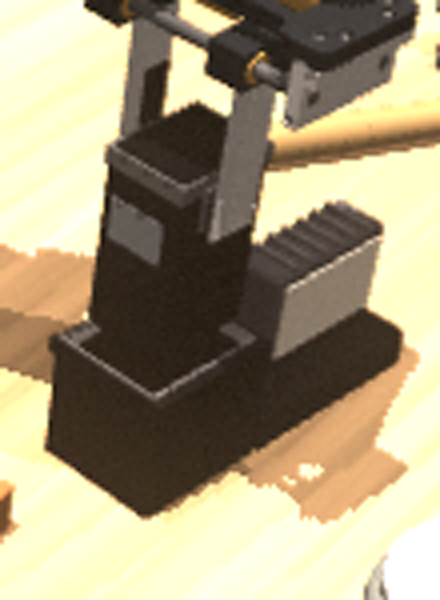

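```bash
python3 -m inch '0 0.03 0.2 0 0.5; 0 0.03 0.4 0 0.5; 0 0.03 0.6 0 0.5; 0 0.03 0.8 0 0.5; 0 0.03 1 0 0.5; 0 0.03 1.2 0 0.5; 0 0.03 1.4 0 0.5; 0 0.03 1.4 0 0.5'; python3 -m inch '0 0 0.2 0 0.5; 0 0 0.4 0 0.5; 0 0 0.6 0 0.5; 0 0 0.8 0 0.5; 0 0 1 0 0.5; 0 0 1 0 0.5'
```

```text
time: 11.57
tool_pos: [0.5015, 0.2005, 0.0997]
ee_rot: [3.139, 0.007, -0.135]
wrist_force: [-0.4, -0.2, -3.5]
width: 0.0507
time: 12.07
tool_pos: [0.5011, 0.2004, 0.089]
ee_rot: [3.139, 0.008, -0.135]
wrist_force: [0.7, 0.2, -3.9]
width: 0.051
```

```bash
python3 -m inch '0 0 0.2 0 0.5; 0 0 0.4 0 0.5; 0 0 0.6 0 0.5; 0 0 0.8 0 0.5; 0 0 1 0 0.5; 0 0 1.2 0 0.5; 0 0 1.4 0 0.5; 0 0 1.6 0 0.5; 0 0 1.8 0 0.5; 0 0 2 0 0.5; 0 0 2 0 0.5'; python3 -m inch '0 0 0.2 0 0.5; 0 0 0.4 0 0.5; 0 0 0.6 0 0.5; 0 0 0.8 0 0.5; 0 0 1 0 0.5; 0 0 1 0 0.5'
```

```text
time: 12.98
tool_pos: [0.5009, 0.2003, 0.0685]
ee_rot: [3.139, 0.008, -0.135]
wrist_force: [1.5, -0.6, -3.7]
width: 0.0507
time: 13.48
tool_pos: [0.5009, 0.2002, 0.0581]
ee_rot: [3.139, 0.008, -0.135]
wrist_force: [0.9, -0.1, -3.3]
width: 0.0508
```

```bash
python3 -m inch '0 0 0.1 0 0.5; 0 0 0.2 0 0.5; 0 0 0.3 0 0.5; 0 0 0.4 0 0.5; 0 0 0.4 0 0.5'; python3 -m inch '0 0 0.1 0 0.5; 0 0 0.2 0 0.5; 0 0 0.3 0 0.5;  0 0 0.3 0 0.5'; python3 -m inch '0 0 0.1 0 0.5; 0 0 0.2 0 0.5; 0 0 0.2 0 0.5;  0 0 0.2 0 0.5'
```

```text
time: 13.9
tool_pos: [0.5009, 0.2002, 0.0539]
ee_rot: [3.139, 0.008, -0.135]
wrist_force: [-0.1, 0.1, -3.8]
width: 0.0506
time: 14.23
tool_pos: [0.5009, 0.2001, 0.0507]
ee_rot: [3.139, 0.008, -0.135]
wrist_force: [-0.4, -0.1, -3.2]
width: 0.0507
time: 14.57
tool_pos: [0.5009, 0.2001, 0.0485]
ee_rot: [3.138, 0.008, -0.135]
wrist_force: [1.1, -0.1, -3.2]
width: 0.0508
```

```bash
python3 -m inch '0 0 0.1 0 0.5; 0 0 0.2 0 0.5; 0 0 0.2 0 0.5;  0 0 0.2 0 0.5'; python3 -m inch '0 0 0.1 0 0.5; 0 0 0.2 0 0.5; 0 0 0.2 0 0.5;  0 0 0.2 0 0.5'
```

```text
time: 14.9
tool_pos: [0.5009, 0.2002, 0.0475]
ee_rot: [3.139, 0.007, -0.135]
wrist_force: [-1.2, 0.2, 2.5]
width: 0.0508
time: 15.23
tool_pos: [0.5009, 0.2002, 0.0457]
ee_rot: [3.139, 0.007, -0.135]
wrist_force: [-2.0, -0.5, 3.6]
width: 0.0508
```

Contacts felt at a reported z of about 0.0475, so the seat is about 6 mm lower, which matches the images. I'll keep going gently to the hard stop before letting the tab out.

```bash
python3 -m inch '0 0 0.1 0 0.5; 0 0 0.2 0 0.5; 0 0 0.2 0 0.5;  0 0 0.2 0 0.5'; python3 -m inch '0 0 0.1 0 0.5; 0 0 0.15 0 0.5; 0 0 0.15 0 0.5;  0 0 0.15 0 0.5'
```

```text
time: 15.57
tool_pos: [0.5009, 0.2002, 0.0438]
ee_rot: [3.139, 0.007, -0.135]
wrist_force: [-1.7, -0.2, 3.2]
width: 0.0509
time: 15.9
tool_pos: [0.5009, 0.2002, 0.0423]
ee_rot: [3.139, 0.007, -0.135]
wrist_force: [-1.7, -1.1, 5.2]
width: 0.0507
```

```bash
python3 -m inch '0 0 0.05 0 0.5; 0 0 0.1 0 0.5; 0 0 0.1 0 0.5'; python3 -m inch '0 0 0.05 0 0.5; 0 0 0.1 0 0.5;0 0 0.1 0 0.5'
```

```text
time: 16.15
tool_pos: [0.5009, 0.2002, 0.0418]
ee_rot: [3.139, 0.007, -0.135]
wrist_force: [-2.5, -0.4, 5.5]
width: 0.0507
time: 16.4
tool_pos: [0.501, 0.2002, 0.0418]
ee_rot: [3.139, 0.006, -0.135]
wrist_force: [-4.4, -2.0, 7.9]
width: 0.0508
```

Hard stop at about 0.0418. I'll add a slight preload, then let the tab out.

```bash
python3 -m inch '0 0 0.1 0 0.5; 0 0 0.15 0 0.5; 0 0 0.15 0 0.5'; python3 -m inch '0 0 0.05 0 0.44; 0 0 0.05 0 0.42; 0 0 0.05 0 0.4; 0 0 0.05 0 0.37; 0 0 0.05 0 0.34;0 0 0.05 0 0.3; 0 0 0 0 0.2; 0 0 0 0 0.1; 0 0 0 0 0; 0 0 0 0 0; 0 0 0 0 0; 0 0 0 0 0'
```

```text
time: 16.65
tool_pos: [0.5009, 0.2002, 0.0417]
ee_rot: [3.139, 0.006, -0.135]
wrist_force: [-5.6, -1.9, 9.7]
width: 0.051
time: 17.65
tool_pos: [0.5006, 0.2002, 0.0414]
ee_rot: [3.139, 0.007, -0.135]
wrist_force: [0.1, 0.5, 0.6]
width: 0.0937
```

Now rise clear of the pack and look.

```bash
python3 -m inch '0 0 -0.5 0 0; 0 0 -1.5 0 0; 0 0 -2.5 0 0; 0 0 -3.5 0 0; 0 0 -4.5 0 0; 0 0 -5.5 0 0; 0 0 -6 0 0; 0 0 -6 0 0; 0 0 -6 0 0'
python3 - <<'E'
from h import *
togo(.5017,.2,.1,np.radians(-7.7))
t,d=robot.snapshot("scene");cv2.imwrite("pics/f1.png",cv2.resize(np.clip(t[80:230,325:435].astype(float)*1.8,0,255).astype(np.uint8),None,fx=4,fy=4,interpolation=cv2.INTER_CUBIC))
W=cloud("scene",d)
a=np.radians(-7.7);R=np.array([[np.cos(a),-np.sin(a)],[np.sin(a),np.cos(a)]])
q=(W[...,:2]-[.5017,.2])@R*1000; z=W[...,2]*1000
m=np.zeros(z.shape,bool);m[100:200,330:400]=1
m&=(abs(q[...,0])<45)&(abs(q[...,1])<45)&(z>90)&(z<135)
k=m&(z>117)&(abs(q[...,0])<20)&(abs(q[...,1])<25); print(k.sum(),"top z",np.percentile(z[k],[5,50,95]), "tilt fit",np.linalg.lstsq(np.c_[q[k],np.ones(k.sum())],z[k],rcond=None)[0])
for lo in(85,92,98,104,110,116):
    k=m&(z>=lo)&(z<lo+6); 
    if k.sum()>5: print(lo,k.sum(),np.percentile(q[k],[1,50,90,99],axis=0).T.round(1))
E
```

```text
time: 18.4
tool_pos: [0.5013, 0.2004, 0.1019]
ee_rot: [3.139, 0.006, -0.135]
wrist_force: [0.6, -0.3, -0.3]
width: 0.0939
t 18.4 tcp [0.5013 0.2004 0.1019] rpy [ 3.1393  0.0061 -0.1346] shift cm [0.05 0.03 0.19] spin -0.0 F [ 0.6 -0.3 -0.3] w 0.0939
288 top z [118.72116126 120.54080749 122.55119366] tilt fit [-8.88967211e-03  5.76268623e-04  1.20561913e+02]
85 12 [[-24.8  14.8  33.2  33.4]
 [-32.6 -28.5  -6.4   6.7]]
92 88 [[-20.7  21.4  33.9  36. ]
 [-33.7 -28.6   2.6  14.3]]
98 92 [[-21.   22.8  34.   35.5]
 [-33.3 -27.4   7.8  29.6]]
104 95 [[-23.1  23.6  33.8  35.3]
 [-33.5 -27.1   7.1  25.3]]
110 131 [[-23.7  24.6  32.4  34.5]
 [-33.5 -15.4  10.1  18.5]]
116 461 [[-25.3   1.8  22.4  25.9]
 [-32.3  -3.3  25.   32.3]]
```

View pics/f1.png

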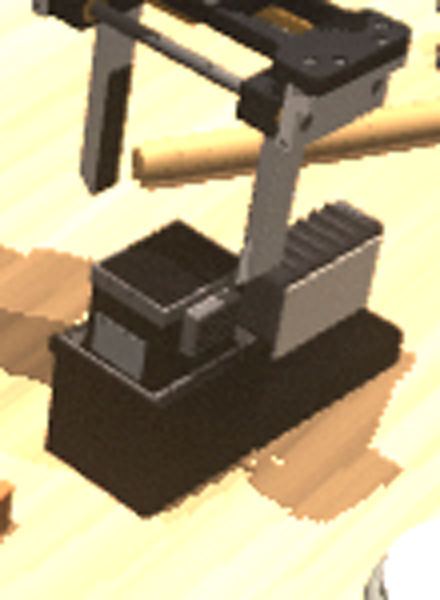

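The top is at z≈0.121, level, with the tab fully out at +34 mm, so it stayed down against the contacts and looks latched. I'll check with a gentle push on top using closed fingers.

```bash
python3 -m inch '0 0 -0.5 0 0.4; 0 0 -0.5 0 0.8; 0 0 -0.5 0 1; 0 0 -0.5 0 1; 0 0 -0.5 0 1; 0 0 -0.5 0 1; 0 0 -0.5 0 1; 0 0 -0.5 0 1;0 0 -0.5 0 1'; python3 -m inch '0 0 0.3 0 1; 0 0 0.6 0 1; 0 0 0.9 0 1; 0 0 1.2 0 1; 0 0 1.5 0 1; 0 0 1.8 0 1; 0 0 2 0 1; 0 0 2 0 1'; python3 -m inch '0 0 0.1 0 1; 0 0 0.2 0 1; 0 0 0.3 0 1; 0 0 0.3 0 1'
```

```text
time: 19.2
tool_pos: [0.5008, 0.2003, 0.1061]
ee_rot: [3.139, 0.007, -0.135]
wrist_force: [1.0, -0.0, 0.6]
width: 0.0375
time: 19.87
tool_pos: [0.5002, 0.2001, 0.0854]
ee_rot: [3.138, 0.009, -0.135]
wrist_force: [-0.5, -0.3, -0.8]
width: 0.0001
time: 20.2
tool_pos: [0.5006, 0.2003, 0.0832]
ee_rot: [3.139, 0.007, -0.135]
wrist_force: [-0.1, -0.7, 3.6]
width: 0.0001
```

```bash
python3 -m inch '0 0 0.05 0 1; 0 0 0.1 0 1; 0 0 0.1 0 1'; python3 -m inch '0 0 0.05 0 1; 0 0 0.1 0 1; 0 0 0.1 0 1'; python3 -m inch '0 0 0.05 0 1; 0 0 0.1 0 1; 0 0 0.1 0 1'
```

```text
time: 20.45
tool_pos: [0.5009, 0.2003, 0.0828]
ee_rot: [3.139, 0.006, -0.135]
wrist_force: [-0.5, -0.0, 3.5]
width: 0.0005
time: 20.7
tool_pos: [0.501, 0.2003, 0.082]
ee_rot: [3.139, 0.006, -0.135]
wrist_force: [-0.1, -0.4, 4.5]
width: 0.0008
time: 20.95
tool_pos: [0.5014, 0.2004, 0.0818]
ee_rot: [3.14, 0.005, -0.135]
wrist_force: [-0.8, 0.1, 6.4]
width: 0.0003
```

```bash
python3 -m inch '0 0 0.1 0 1; 0 0 0.2 0 1; 0 0 0.2 0 1'; python3 -m inch '0 0 0.1 0 1; 0 0 0.2 0 1; 0 0 0.2 0 1';python3 -m inch '0 0 0.1 0 1; 0 0 0.2 0 1; 0 0 0.2 0 1'
```

```text
time: 21.2
tool_pos: [0.5022, 0.2004, 0.0819]
ee_rot: [3.14, 0.003, -0.135]
wrist_force: [-3.0, -0.3, 9.4]
width: 0.0005
time: 21.45
tool_pos: [0.503, 0.2005, 0.082]
ee_rot: [3.141, -0.0, -0.135]
wrist_force: [-2.6, -1.5, 10.9]
width: 0.0002
time: 21.7
tool_pos: [0.5039, 0.2005, 0.0822]
ee_rot: [3.142, -0.003, -0.135]
wrist_force: [-1.9, -1.1, 9.6]
width: 0.0005
```

```bash
python3 -m inch '0 0 -0.3 0 1; -0.25 0 -0.3 0 1; -0.25 0 -0.3 0 1; -0.25 0 0 0 1; -0.25 0 0.15 0 1; -0.25 0 0.3 0 1; -0.25 0 0.45 0 1; -0.25 0 0.45 0 1'
```

```text
time: 22.37
tool_pos: [0.5012, 0.2012, 0.0822]
ee_rot: [-3.14, -0.004, -0.134]
wrist_force: [-8.0, -1.6, 20.2]
width: 0.0011
```

20 N at the hard stop with no further travel. I'll retreat up and look.

```bash
python3 -m inch '0 0 -0.3 0 1; 0 0 -0.8 0 1; 0 0 -1.8 0 1; 0 0 -3 0 1; 0 0 -5 0 1; 0 0 -7 0 1; 0 0 -9 0 1; 0 0 -11 0 1; 0 0 -12 0 1; 0 0 -12 0 1; 0 0 -12 0 1'; python3 -m inch '0 3 0 0 1; 0 6 0 0 1; 0 9 0 0 1; 0 12 0 0 1; 0 15 0 0 1; 0 18 0 0 1; 0 20 0 0 1; 0 20 0 0 1; 0 20 0 0 1; 0 20 0 0 1'
python3 - <<'E'
from h import *
a=np.radians(-7.7);R=np.array([[np.cos(a),-np.sin(a)],[np.sin(a),np.cos(a)]])
for n in("scene","top"):
    t,d=robot.snapshot(n);cv2.imwrite(f"pics/g_{n}.png",t)
    if n=="scene": cv2.imwrite("pics/g1.png",cv2.resize(np.clip(t[80:230,325:435].astype(float)*1.8,0,255).astype(np.uint8),None,fx=4,fy=4,interpolation=cv2.INTER_CUBIC))
    W=cloud(n,d); q=(W[...,:2]-[.5017,.2])@R*1000; z=W[...,2]*1000
    m=(abs(q[...,0])<45)&(abs(q[...,1])<45)&(z>90)&(z<135)
    k=m&(z>115)&(abs(q[...,0])<20)&(abs(q[...,1])<25); print(n,k.sum(),"top z",np.percentile(z[k],[5,50,95]), "fit",np.linalg.lstsq(np.c_[q[k],np.ones(k.sum())],z[k],rcond=None)[0].round(3))
    k=m&(z>116); print(np.percentile(q[k],[1,99],axis=0).T.round(1), cv2.minAreaRect(q[k].astype(np.float32)))
    k=m&(z>94)&(z<112); print("tab",np.percentile(q[k][:,0],[90,98,99]).round(1))
print(robot.get_obs()["wrist_force"])
E
```

```text
time: 23.28
tool_pos: [0.5009, 0.2012, 0.2022]
ee_rot: [-3.14, -0.005, -0.134]
wrist_force: [0.2, -0.4, -0.5]
width: 0.0006
time: 24.12
tool_pos: [0.4736, 0.0037, 0.2007]
ee_rot: [-3.14, -0.002, -0.134]
wrist_force: [-1.0, 0.1, 0.4]
width: 0.0004
scene 293 top z [119.37386723 121.72752457 123.66097918] fit [-5.40000e-02 -2.00000e-03  1.21683e+02]
[[-22.   29.8]
 [-32.5  32.8]] ((5.967578887939453, 0.34372711181640625), (58.985511779785156, 70.6627426147461), 2.363780975341797)
tab [37.  38.3 38.8]Traceback (most recent call last):
  File "<stdin>", line 8, in <module>
    return _quantile_unchecked(
        a, q, axis, out, overwrite_input, method, keepdims, weights)
    return _ureduce(a,
                    func=_quantile_ureduce_func,
    ...<5 lines>...
                    overwrite_input=overwrite_input,
                    method=method)
    r = func(a, **kwargs)
    result = _quantile(arr,
                       quantiles=q,
    ...<2 lines>...
                       out=out,
                       weights=wgt)
    slices_having_nans = np.isnan(arr[-1, ...])
                                  ~~~^^^^^^^^^
IndexError: index -1 is out of bounds for axis 0 with size 0
```

View pics/g1.png

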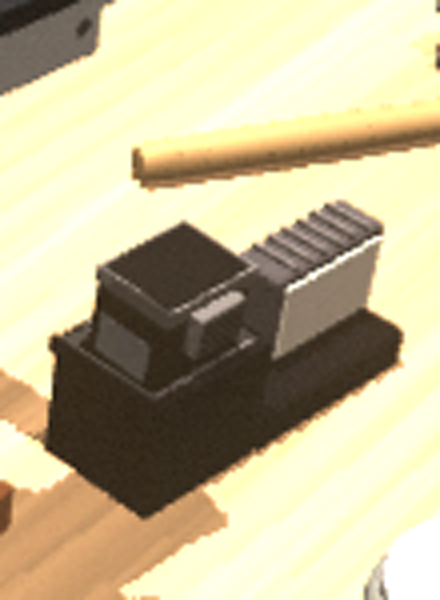

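View pics/g_top.png

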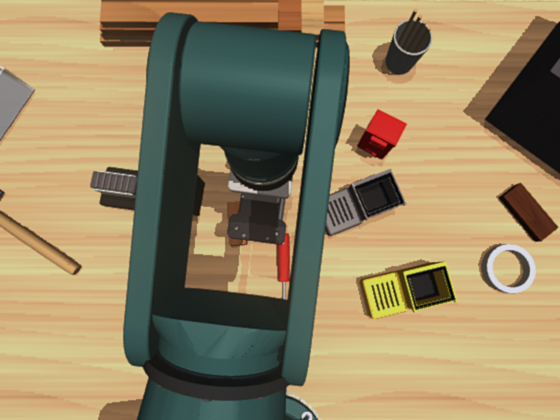

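After the push the pack leans slightly towards +x: slope about 0.054 rad, with the tab out. I'll move the arm aside and measure again from above.

```bash
python3 -m inch '0 3 0 0 1; 0 6 0 0 1; 0 9 0 0 1; 0 12 0 0 1; 0 15 0 0 1; 0 17 0 0 1; 0 17 0 0 1; 0 17 0 0 1'
cat > meas.py <<'E'
from h import *
a=np.radians(-7.7);R=np.array([[np.cos(a),-np.sin(a)],[np.sin(a),np.cos(a)]])
for n in("scene","top"):
    t,d=robot.snapshot(n);cv2.imwrite(f"pics/m_{n}.png",t)
    W=cloud(n,d); q=(W[...,:2]-[.5017,.2])@R*1000; z=W[...,2]*1000
    m=(abs(q[...,0])<45)&(abs(q[...,1])<45)&(z>90)&(z<135)
    k=m&(z>115)&(abs(q[...,0])<20)&(abs(q[...,1])<25); print(n,k.sum(),"top z",np.percentile(z[k],[5,50,95]).round(1), "fit",np.linalg.lstsq(np.c_[q[k],np.ones(k.sum())],z[k],rcond=None)[0].round(3))
    k=m&(z>116.5)&((abs(q[...,1])>19)&(q[...,0]<40)); print("edges",np.percentile(q[k],[1,99],axis=0).T.round(1))
    k=m&(z>94)&(z<112)&(abs(q[...,1])<12); print("tab",np.percentile(q[k][:,0],[50,90,98]).round(1))
E
python3 meas.py
```

```text
time: 24.88
tool_pos: [0.4517, -0.164, 0.2006]
ee_rot: [-3.139, -0.003, -0.133]
wrist_force: [-0.4, 0.8, -0.9]
width: 0.0002
scene 293 top z [119.4 121.7 123.8] fit [-5.20000e-02  1.00000e-03  1.21726e+02]
edges [[-21.7  30. ]
 [-33.   33.8]]
tab [36.7 37.8 38.2]
top 569 top z [120.9 122.9 125.1] fit [-4.60000e-02 -7.00000e-03  1.22886e+02]
edges [[-20.9  29.2]
 [-31.4  33. ]]
tab [-21.4 -20.9  15.6]
```

Stable between the two looks: tilt about 0.05 rad (limit 0.08), centre about 1.4 mm off in x and 0.7 mm in y (limit 4), tab out, z about -7 mm from the rim. The gripper is well clear. Handing in.

```bash
python3 -c "
from bench import robot
print(robot.close_job())"
```

```text
the job is handed in; nothing more can be done
None
```

The pack is out of the charger and sits in the work light's bay. My last checks show it latched, with every measured value inside the limits, but it leans a little. The job is handed in at about 25 s of the 54 s, and it reports no verdict.

**What I did:**
- **Charger:** I pinched the tab fully in and lifted. The wrist carried only the pack's weight, so nothing was yanked.
- **Work light:** I lowered the pack in with the tab side at the latch bar, felt the contacts and then the hard stop, and released the tab there. The pack stayed down by itself.
- **Check push:** I pushed on its top with closed fingers, up to 20 N, and it went no deeper than the hard stop.

**Last checks, from both cameras:**

| Check | Measured | Limit |
|---|---|---|
| Centre off the bay axis, x | about 1.4 mm | 4 mm |
| Centre off the bay axis, y | about 0.7 mm | 4 mm |
| Centre height relative to the rim | about 7 mm below | 11 mm above to 13 mm below |
| Tilt | about 0.05 rad | 0.08 rad |

- **Tab:** it is sprung out, measured in the scene camera only; the top view did not show its face.
- **Robot:** the gripper is well clear of everything.

**What disagreed:**
- **Tool height:** the reported TCP height was about 41 mm lower than the fingertips seen by the camera. I used the camera height, and the grasp and contact heights fitted it to within about 3 mm.
- **Lean:** the check push had a side force of about 8 N and left the pack leaning towards the latch side. Before it, the pack stood almost level (about 0.01 rad). The lean did not change between my last two looks, so I left it.

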